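# Hang a lug bracket on the turning parts rack

### The arm

A 6-joint arm with a two-finger parallel gripper is mounted at the origin on the work surface. World frame = base frame: x ahead of the robot, y to its left, z up, the work surface at z = 0. Lengths are in m, angles in rad, forces in N, time in s.
With the tool pointing down it reaches from about 0.375 to 0.9 m from the base axis. Payload 3.1 kg.
Tool frame: the origin (TCP) lies midway between the tips of the shut fingers; the grasp point (between the pads) lies 19 mm behind it; z points along the fingers, y is the direction in which the jaws open and shut (so a half turn about z gives the same grasp; the last joint's range is limited). The gripper opens to 87 mm and grips with 3 to 60 N. Pads are 19 mm wide; open, the fingers measure 117 mm over their backs; the gripper's body (75 mm by 190 mm) begins 51 mm behind the grasp point.
Start: joints at [0.933, 0.527, 1.433, -0, 1.181, -0.178], TCP at [0.277, 0.56, 0.223] pointing down, gripper open.
Joint ranges: [-3.08, 3.08], [-0.75, 2.2], [0.22, 2.44], [-1.43, 4.57], [0, 2.65], [-2.85, 2.85]. Speed limits (rad/s): [2.79, 2.79, 3.14, 3.14, 3.14, 3.14].

### API

Orientations are given as a unit quaternion [x, y, z, w].
In Python, from rig import robot gives the robot as it stands.
- The arm moves only by the tool move_arm, never from a script. Its argument "rows" is one flat list of numbers, 7 for each row, row after row: the shift along the world's x, y, z in mm, then the turn, a rotation vector about the world's x, y, z in rad, then the closure, from 0 (fully open) to 1 (shut). A call has 1 to 12 rows; each row shifts and turns the commanded pose from where the row before left it; what a row does not reach is not made up. A row lasts 1/10 s, in which the tool goes at most 50 mm and 8.59 degrees, less where a joint would pass 70% of its speed; a pose out of reach is approached as far as the arm can. A call with a gripper value outside its range is refused whole. The fingers move at their own pace and stop on an object; "grip_force" is the grip in N (left out, the last holds). Time passes only in rows, so rows that do not move let the fingers close. It gives the time, the measured TCP pose, the force and the opening at its end, in the units of the state.
- robot.get_obs(): the state, without advancing time (a new reading comes with each control period).
- robot.camera(name): name is "scene" or "top" or "wrist"; returns a dict with "color" (480x640x3 uint8, red, green, blue), "z_map" (480x640 float32, m along the optical axis (not along the pixel's ray), 0 where there is no reading), "camera_matrix" (3x3 intrinsics, pixels), "R" (3x3) and "t" (3): a world point X has camera coordinates R X + t; the wrist camera has in their place "tool_from_camera" (4x4, takes a point from camera to tool coordinates, whose origin is the TCP and whose axes are the flange's). Camera axes: x right, y down, z forward; pixel columns grow to the right and rows downward; lengths in m; the calibration is good to about 2 mm. A picture is of the moment at which its call begins: read the wrist's pose just before it.
- robot.hand_in(): hands the job in, once; it reports no verdict.
Trained networks look in the newest picture that a camera, given by its name, has taken for a name from the list of things; names that differ only in an ending like _2 or _b are one class to them, and where a whole thing is asked for, a point or a joint stands for the part that bears it (a point fixed in the world has none). Each returns a list of dicts, best first, with "conf" (0 to 1); they miss things now and then, are a little off and sometimes report something else, mostly with a low value. They report only what shows in the picture. A call takes as long as a camera call. They do not tell look-alikes from the thing itself.
- robot.search_frame(camera, thing): "at" ([column, row] in pixels, amid what is visible of it).
- robot.spot_point(camera, thing): "at" ([column, row] in pixels: a listed point, or the origin of a listed thing).
The state is a dict: "time": time; "q": joint angles; "joint_velocities": joint speeds; "joint_torque": joint torques, N m; "position": TCP position; "tool_rot": TCP orientation; "ft_force": force on the tool from outside, world axes, zero at the start; "moment": the same for the moment, N m; "grip_width": finger opening in m.
Only numpy, scipy, OpenCV 4.12 (cv2) and the standard library are available. Lean on these libraries where they do the work, as an engineer would, in place of code of your own. Each camera call takes 0.05 s, during which the arm holds its last target.

### The job

Gently turn the parts rack until its empty branch points the same way as the loading tongue on the rack's foot. Then hang the loose bracket on that branch by its eye, pressing it firmly but gently back against the branch's spring buffer so that the buffer gives about half its 8 mm travel but never nears the bottom, and leave it hanging still behind the upturned tip with the branch still over the tongue. Leave the tin, the carton and the bearing alone.

Things in the scene. Friction and masses are not known exactly. Their poses are not given: they have to be found in the camera images.
- stand: Rack stand bolted to the table: dark steel foot disc 180 mm across, 22 mm high, with a post 32 mm across. Origin: on the post axis at table level, z up; its -x axis points along the loading tongue. The post carries a turning head, 44 mm across, top 218 mm above the table, with four level branches 90 degrees apart, their axes 200 mm up.
- rack (a joint): Turn of the head about the post, counter-clockwise from above (rad): 0 or a full turn = empty branch along the tongue. No stops; stays where left; friction 0.15 N m (2 N of push 85 mm out), head 1.3 kg: knocks on it over 25 N are too hard. Three branches carry brackets like the loose one, tied on for good, 80 to 90 mm from the axis and hanging to 116 mm above the table; the fourth is empty.
- mark (a point): Outer top edge of the loading tongue, a bar 22 mm wide and 16 mm high that sticks out of the foot disc on one side, 125 mm from the post axis. It points roughly towards the robot.
- branch_root (a point): Point on the post axis at branch height (200 mm); turns with the head. x points outwards along the empty branch, z up. A 32 mm rubber-faced buffer disc sits round this branch: its free face is 45 to 75 mm from the post axis, differently each time and not measured, so it has to be felt for or seen.
- branch_tip (a point): Point on the axis of the empty branch at its outer end, 122 mm from the post axis. The branch is a round steel bar 10 mm thick; its last 3 mm turn up, so the end stands 11 mm above the branch axis (16 mm from underside to top of tip) and reaches 127 mm from the post axis.
- buffer (a joint): How far the buffer disc is pressed in towards the post (m): 0 free, 0.008 bottomed out. Spring 2.5 N per mm, 0 N when free. Pressed properly it has gone in 2.5 to 6.5 mm (about 6 to 16 N; 10 N is right); more is too hard.
- bracket: Loose aluminium lug bracket, 0.28 to 0.56 kg, standing on its foot. Origin: centre of the foot's underside, z up. Foot 56 (x) by 60 (y) by 10 mm; on it an upright plate 8 mm thick (x), 44 mm wide (y), top at 98 mm. Can be gripped across the 44 mm near the eye; both faces are alike, so it may hang either way round. Hung, its eye centre is 6 mm below the branch axis.
- eye (a point): Centre of the bracket's round eye, 22 mm across, 78 mm above the underside of the foot; the hole runs through the plate along the bracket's x axis.
- tin: Bystander: closed steel tin, 72 mm across, 100 mm high. Origin: centre of its underside.
- carton: Bystander: cardboard carton 90 x 70 x 60 mm. Origin: centre of its underside.
- bearing: Bystander: steel bearing ring lying flat, 72 mm across, 20 mm high. Origin: centre of its underside.
Mind the look-alikes: they are no part of the job. What is shaped like the bracket but blue or red is not meant.

How it is judged:
By the outcome, as a careful person would: the job done as asked, in the order asked, and still so for the second after the job is handed in, with the robot touching nothing.
It also fails if it takes over 72 s, if anything falls off the work surface, if the arm or the gripper's body presses on something with over 40 N, if the wrist force passes 120 N, or if a joint passes its speed limit or range.

## Working session

There is one attempt and no reset: what is moved stays moved. The work goes in short steps, Python scripts to look and compute and a tool call to move; the robot and the scene stay as the last step left them, time stands still between calls to the robot, and variables do not carry over. Pictures are saved under pics/ and viewed, and the job is handed in when it is done.

Besides the shell and the picture viewer there is one more tool, called after "Emit:" as a command line: name --argument value ..., lists and objects as JSON in quotes. move_arm: Moves the arm, as the interface text tells. Its arguments: {"type":"object","properties":{"rows":{"type":"array","items":{"type":"number"}},"grip_force":{"type":"number"}},"required":["rows"]}

```bash
ls; mkdir -p pics; cat > h.py <<'E'
import numpy as np,cv2,json
from rig import robot
def snap(n,f):
    o=robot.get_obs(); c=robot.camera(n); cv2.imwrite('pics/'+f,c['color'][:,:,::-1]); c['obs']=o
    return c
def w(c,u,v,z=None):
    K=c['camera_matrix'];
    if z is None: z=c['z_map'][int(round(v)),int(round(u))]
    p=z*np.linalg.inv(K)@[u,v,1]
    return c['R'].T@(p-c['t'])
def wplane(c,u,v,h):
    d=c['R'].T@np.linalg.inv(c['camera_matrix'])@[u,v,1]; C=-c['R'].T@c['t']
    return C+d*(h-C[2])/d[2]
def pr(c,X):
    p=c['camera_matrix']@(c['R']@np.array(X)+c['t']); return p[:2]/p[2]
E
python3 - <<'E'
from h import *
np.set_printoptions(precision=4,suppress=True)
print(robot.get_obs())
for n in ['scene','top']:
    c=snap(n,n+'1.png'); print(n,-c['R'].T@c['t'],c['R'])
    for th in ['stand','mark','branch_root','branch_tip','bracket','eye','tin','carton','bearing']:
        for d in robot.spot_point(n,th)[:3]:
            print(th,np.round(d['at'],1),round(d['conf'],2),w(c,*d['at']))
E
```

```text
pics
{'time': 0.0, 'q': array([ 0.9335,  0.5285,  1.4339, -0.    ,  1.1814, -0.1785]), 'joint_velocities': array([ 0.0006, -0.0004,  0.0006,  0.0005,  0.001 , -0.0003]), 'joint_torque': array([ -0.0013, -44.0045, -17.659 ,   0.0632,   0.0582,  -0.0002]), 'position': array([0.2763, 0.5598, 0.2216]), 'tool_rot': array([ 0.2274,  0.9738, -0.001 , -0.0004]), 'ft_force': array([0.6302, 0.1549, 0.5227]), 'moment': array([-0.0361, -0.0786,  0.0267]), 'grip_width': 0.08680738977492061}
scene [1.1878 0.4933 1.0532] [[-0.5767  0.817  -0.0035]
 [ 0.6009  0.4213 -0.6793]
 [-0.5535 -0.3938 -0.7339]]
stand [259.6 273.1] 0.82 [ 0.6422 -0.0728  0.1262]
stand [322.9 267. ] 0.49 [ 0.4522 -0.0215  0.0007]
stand [468.  324.1] 0.29 [0.4396 0.3862 0.0564]
mark [278.8 241. ] 0.88 [ 0.4563 -0.1706  0.0173]
mark [366.4 318.2] 0.55 [0.5722 0.1868 0.0717]
branch_root [252.1 219.5] 0.93 [ 0.5823 -0.1345  0.2221]
branch_tip [298.2 210.5] 0.6 [ 0.4814 -0.0749  0.2057]
bracket [367.5 336. ] 0.78 [0.5758 0.1967 0.0094]
bracket [335.9 362.2] 0.78 [0.6807 0.1753 0.0135]
bracket [416.  365.4] 0.63 [0.5792 0.3301 0.009
[... 249 characters left out ...]
.6 268.3] 0.64 [ 0.4533 -0.0217 -0.0038]
top [0.3865 0.0122 1.3226] [[ 0.0039 -0.9997  0.0243]
 [-0.9938 -0.0066 -0.1112]
 [ 0.1113 -0.0237 -0.9935]]
stand [370.1 226.4] 0.76 [ 0.5372 -0.1261  0.2095]
branch_root [376.8 214.2] 0.56 [ 0.5643 -0.1405  0.2182]
branch_tip [344.2 256.5] 0.64 [ 0.4828 -0.0811  0.0016]
bracket [242.2 223.2] 0.9 [0.565  0.1892 0.0492]
bracket [252.  187.2] 0.7 [0.6665 0.1686 0.0238]
bracket [378.2 213.2] 0.18 [ 0.567  -0.1441  0.2162]
eye [251.8 183.5] 0.87 [0.67   0.1658 0.0536]
eye [239.3 220.7] 0.75 [0.5688 0.1942 0.0681]
eye [183.7 219.2] 0.66 [0.5682 0.3306 0.0915]
tin [166.4 284.8] 0.89 [0.4031 0.3644 0.1023]
carton [465.6 282.2] 0.62 [ 0.4136 -0.3905  0.0625]
```

View pics/scene1.png

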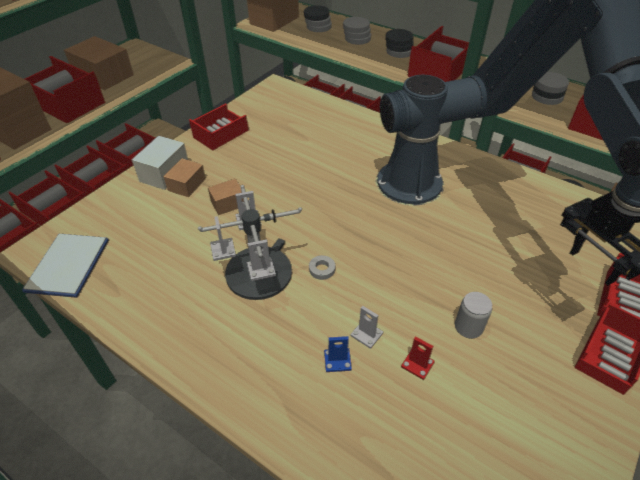

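View pics/top1.png

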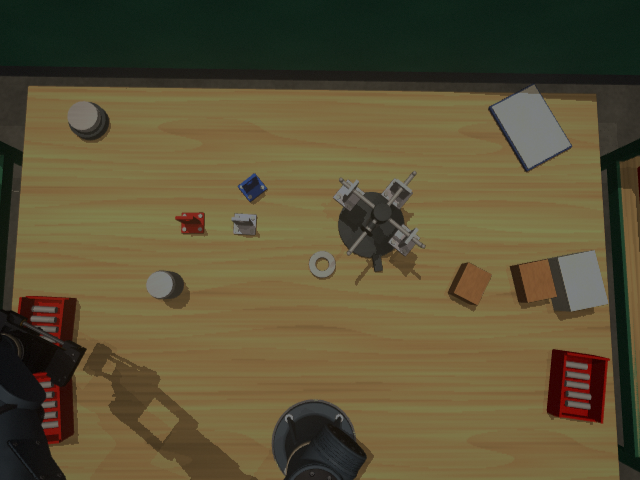

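```bash
python3 - <<'E'
from h import *
np.set_printoptions(precision=4,suppress=True)
for n,(a,b,cc,d) in [('top',(320,160,440,285)),('scene',(190,170,345,310)),('top',(160,160,280,260)),('scene',(310,290,450,390))]:
    c=robot.camera(n); im=c['color'][b:d,a:cc,::-1]
    cv2.imwrite(f'pics/z_{n}_{a}.png',cv2.resize(im,None,fx=5,fy=5,interpolation=cv2.INTER_CUBIC))
c=robot.camera('top')
vv,uu=np.mgrid[0:480,0:640]
P=np.stack([w(c,u,v) for u,v in zip(uu.ravel(),vv.ravel())]).reshape(480,640,3) if 0 else None
K=c['camera_matrix'];z=c['z_map']
p=np.stack([(uu-K[0,2])/K[0,0]*z,(vv-K[1,2])/K[1,1]*z,z],-1)
X=(p-c['t'])@c['R']
np.save('X.npy',X)
A=np.array([0.565,-0.14])
near=np.hypot(X[...,0]-A[0],X[...,1]-A[1])
m=(near<0.03)&(X[...,2]>0.21); print('head top',m.sum(),X[m].mean(0),X[m].min(0),X[m].max(0))
m=(near<0.1)&(X[...,2]>0.015)&(X[...,2]<0.03); q=X[m]
# foot circle fit on outer boundary
print('foot',m.sum(),q.min(0),q.max(0))
m=(near<0.135)&(near>.096)&(X[...,2]>0.008)&(X[...,2]<0.03); q=X[m];print('tongue');print(np.c_[np.argwhere(m)[:,::-1],q])
m=(near<0.14)&(near>.03)&(X[...,2]>0.19)&(X[...,2]<0.225); q=X[m];ang=np.degrees(np.arctan2(q[:,1]-A[1],q[:,0]-A[0]));print(np.histogram(ang,bins=36,range=(-180,180)))
E
```

```text
head top 266 [ 0.5677 -0.1493  0.2185] [ 0.5403 -0.169   0.2103] [ 0.5911 -0.1258  0.2261]
foot 1726 [ 0.4673 -0.2394  0.015 ] [ 0.6576 -0.0633  0.0289]
tongue
[[382.     185.       0.6792  -0.1846   0.0086]
 [368.     187.       0.6732  -0.1461   0.0085]
 [374.     192.       0.6585  -0.1618   0.013 ]
 ...
 [362.     271.       0.4435  -0.1282   0.0098]
 [375.     271.       0.4433  -0.162    0.0186]
 [377.     271.       0.4435  -0.1681   0.0137]]
(array([  0,   0,   0,   0,  21, 130, 101,  12,   3,   6,   6,   4,  48,
       192,  42,   3,   0,   0,   0,   1,  14,  75, 117,  26,   0,   0,
         0,   0,   0,   0,   2,  13, 138,  37,  18,   0]), array([-180., -170., -160., -150., -140., -130., -120., -110., -100.,
        -90.,  -80.,  -70.,  -60.,  -50.,  -40.,  -30.,  -20.,  -10.,
          0.,   10.,   20.,   30.,   40.,   50.,   60.,   70.,   80.,
         90.,  100.,  110.,  120.,  130.,  140.,  150.,  160.,  170.,
        180.]))
```

```bash
ls pics
```

```text
scene1.png
top1.png
z_scene_190.png
z_scene_310.png
z_top_160.png
z_top_320.png
```

View pics/z_top_320.png

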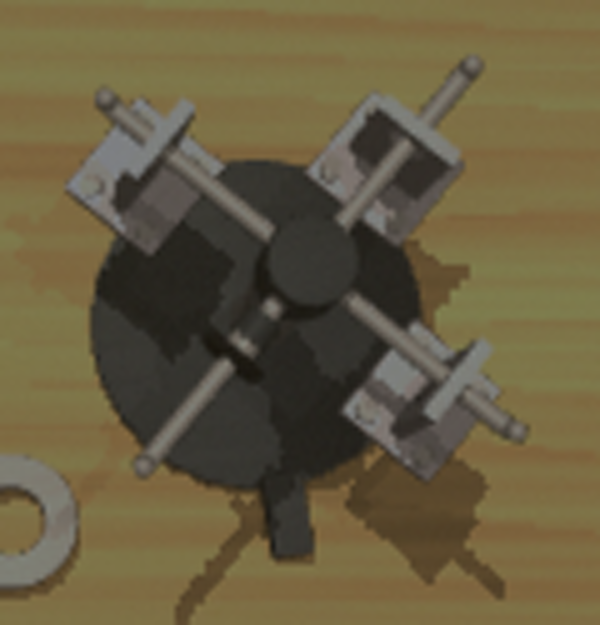

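View pics/z_scene_190.png

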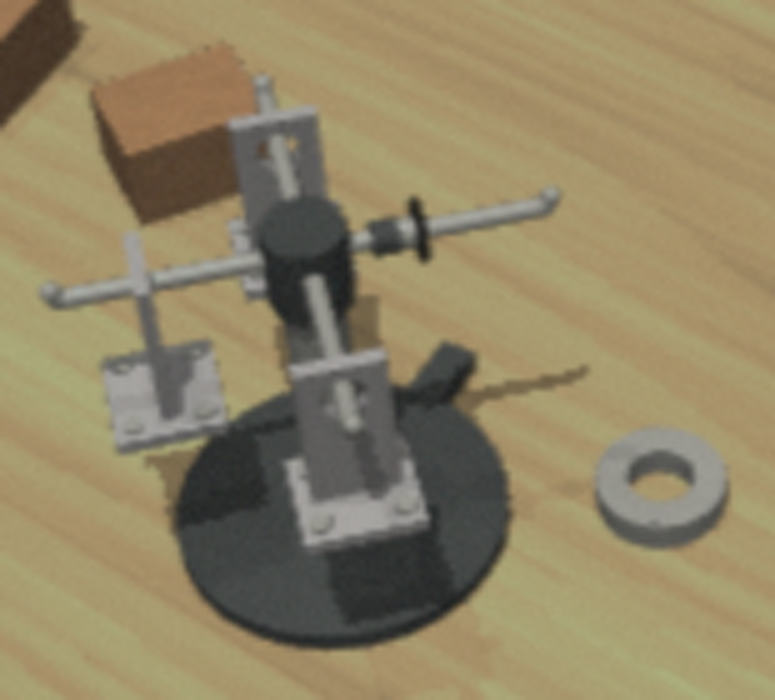

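View pics/z_top_160.png

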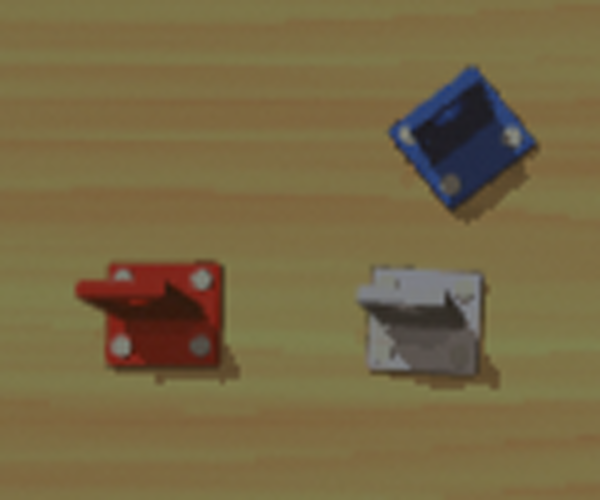

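View pics/z_scene_310.png

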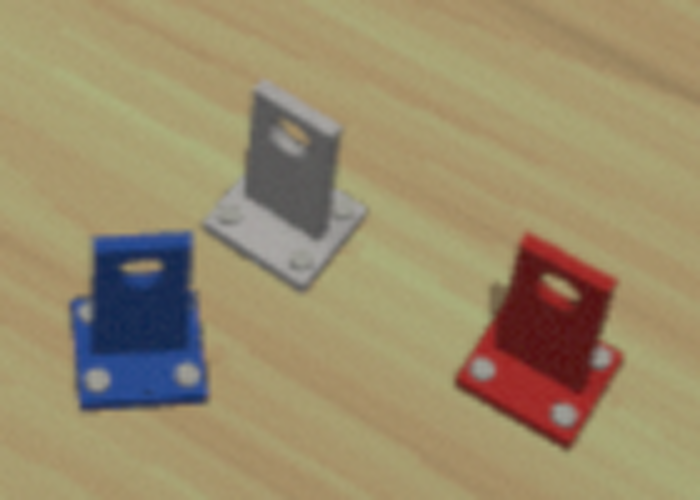

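```bash
cat >> h.py <<'E'
from scipy.spatial.transform import Rotation as Ro
def wsnap(f):
    o=robot.get_obs(); c=robot.camera('wrist'); cv2.imwrite('pics/'+f,c['color'][:,:,::-1])
    T=np.eye(4);T[:3,:3]=Ro.from_quat(o['tool_rot']).as_matrix();T[:3,3]=o['position']
    M=np.linalg.inv(T@c['tool_from_camera']); c['R']=M[:3,:3];c['t']=M[:3,3];c['obs']=o
    return c
E
python3 - <<'E'
from h import *
np.set_printoptions(precision=4,suppress=True)
c=wsnap('w0.png');print(c['tool_from_camera'],c['camera_matrix'],-c['R'].T@c['t'])
E
```

```text
[[-0.0012 -0.955  -0.2968  0.0818]
 [ 1.     -0.0008 -0.0013  0.0003]
 [ 0.001  -0.2968  0.955  -0.1618]
 [ 0.      0.      0.      1.    ]] [[338.9052   0.     313.9831]
 [  0.     338.9052 242.3698]
 [  0.       0.       1.    ]] [0.2035 0.5968 0.3844]
```

Emit:
move_arm --rows '[0, -10, 45, 0, 0, 0, 0, 5, -20, 45, 0, 0, 0, 0, 10, -35, 35, 0, 0, 0, 0, 14, -40, 20, 0, 0, 0, 0, 14, -40, 20, 0, 0, 0, 0, 14, -40, 20, 0, 0, 0, 0, 14, -40, 10, 0, 0, 0, 0, 14, -40, 0, 0, 0, 0, 0, 14, -40, 0, 0, 0, 0, 0, 14, -40, 0, 0, 0, 0, 0, 14, -40, 0, 0, 0, 0, 0, 14, -40, 0, 0, 0, 0, 0]'

```text
time: 2.5
position: [0.4178, 0.1341, 0.4175]
tool_rot: [0.227, 0.974, 0.0, 0.0]
ft_force: [0.1, -0.2, -0.6]
grip_width: 0.0869
```

Emit:
move_arm --rows '[7, -40, 0, 0, 0, 0, 0.7, 7, -40, 0, 0, 0, 0, 0.7, 7, -40, 0, 0, 0, 0, 0.7, 7, -40, 0, 0, 0, 0, 0.7, 4, -30, 0, 0, 0, 0, 0.7, 0, -15, 0, 0, 0, 0, 0.7, 0, -10, 0, 0, 0, 0, 0.7, 0, 0, 0, 0, 0, 0, 0.7, 0, 0, 0, 0, 0, 0, 0.7]'

```text
time: 3.4
position: [0.4495, -0.0787, 0.4172]
tool_rot: [0.227, 0.974, 0.0, -0.0]
ft_force: [-0.1, 0.5, 0.0]
grip_width: 0.028
```

```bash
python3 - <<'E'
from h import *
np.set_printoptions(precision=4,suppress=True)
c=wsnap('w1.png'); print(c['obs']['position'],c['obs']['q'],c['obs']['grip_width'])
for th,h in [('stand',0),('mark',.016),('branch_root',.2),('branch_tip',.2)]:
    for d in robot.spot_point('wrist',th)[:3]:
        print(th,np.round(d['at'],1),round(d['conf'],2),w(c,*d['at']),wplane(c,*d['at'],h))
np.savez('w1.npz',**{k:c[k] for k in('color','z_map','camera_matrix','R','t')})
E
```

```text
[ 0.4495 -0.0787  0.4172] [-0.4194  0.0992  1.5296  0.0006  1.513  -1.5316] 0.028045716254385563
stand [312.1 266.5] 0.65 [ 0.5647 -0.1395  0.0356] [ 0.5771 -0.1459  0.    ]
mark [263.1 212. ] 0.93 [ 0.4464 -0.1736  0.0152] [ 0.4463 -0.1734  0.016 ]
mark [348.2 177.5] 0.26 [ 0.4598 -0.0197  0.0017] [ 0.4577 -0.0203  0.016 ]
branch_root [305.3 321. ] 0.77 [ 0.5607 -0.1455  0.218 ] [ 0.5699 -0.1506  0.2   ]
branch_tip [329.5 227.7] 0.92 [ 0.5221 -0.0849  0.0115] [ 0.4737 -0.0707  0.2   ]
```

View pics/w1.png

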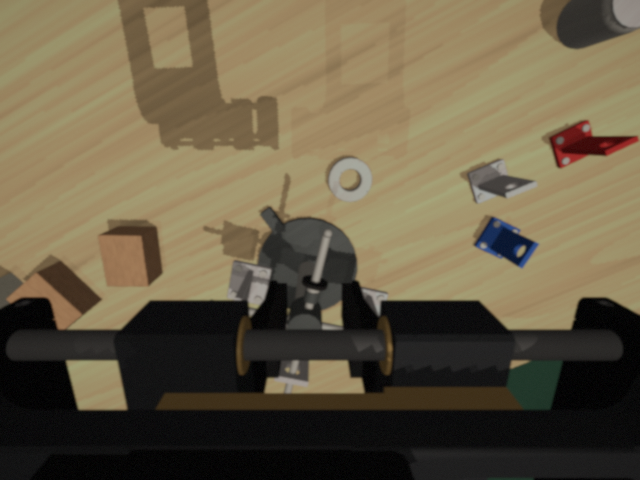

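```bash
python3 - <<'E'
from h import *
np.set_printoptions(precision=4,suppress=True)
c=robot.camera('top')
f=lambda x,y:(x/5+320-0.4,y/5+160-0.4)
print('head',wplane(c,*f(313,260),.218))
T={k:wplane(c,*f(*p),.209) for k,p in dict(A=(105,98),B=(470,65),C=(518,432),E=(143,465)).items()}
for k in T: print(k,T[k])
print((T['A']+T['C'])/2,(T['B']+T['E'])/2)
ctr=(T['A']+T['B']+T['C']+T['E'])/4
for k in T: d=T[k]-ctr; print(k,np.hypot(*d[:2]),np.degrees(np.arctan2(d[1],d[0])))
# tongue end top edge corners
for p in [(275,552),(311,550)]: print('tong',wplane(c,*f(*p),.016))
# foot edge
s=robot.camera('scene')
g=lambda x,y:(x/5+190-.4,y/5+170-.4)
print('scene head',wplane(s,*g(304,226),.218))
print('scene tip E',wplane(s,*g(548,197),.209))
print('scene tip opp',wplane(s,*g(55,293),.209))
print('scene tip A?',wplane(s,*g(263,84),.209),wplane(s,*g(350,418),.209))
print('scene tongue',wplane(s,*g(440,347),.016),wplane(s,*g(475,354),.016))
# foot circle fits
from scipy.optimize import least_squares
for cam,nm in((c,'top'),(s,'scene')):
    vv,uu=np.mgrid[0:480,0:640];K=cam['camera_matrix'];z=cam['z_map']
    X=(np.stack([(uu-K[0,2])/K[0,0]*z,(vv-K[1,2])/K[1,1]*z,z],-1)-cam['t'])@cam['R']
    dark=cam['color'].max(2)<75
    m=dark&(np.abs(X[...,2]-.022)<.008)&(np.hypot(X[...,0]-.57,X[...,1]+.147)<.13)
    m=m.astype(np.uint8)
    m=cv2.morphologyEx(m,cv2.MORPH_OPEN,np.ones((3,3),np.uint8))
    pts=X[m>0]; hull=cv2.convexHull((pts[:,:2]*1e4).astype(np.int32))[:,0]/1e4
    r=least_squares(lambda p:np.hypot(hull[:,0]-p[0],hull[:,1]-p[1])-p[2],[.57,-.147,.09],loss='soft_l1',f_scale=.002)
    print(nm,'foot',r.x,len(hull))
E
```

```text
head [ 0.5705 -0.153   0.218 ]
A [ 0.6473 -0.0583  0.209 ]
B [ 0.6647 -0.2288  0.209 ]
C [ 0.4928 -0.248   0.209 ]
E [ 0.4766 -0.0756  0.209 ]
[ 0.5701 -0.1531  0.209 ] [ 0.5706 -0.1522  0.209 ]
A 0.1218015244229738 50.80254693558396
B 0.12121889318088934 -38.91387115218541
C 0.12289716418348176 -129.12309058533904
E 0.12137792463911973 140.5686136452958
tong [ 0.446  -0.1613  0.016 ]
tong [ 0.4472 -0.1806  0.016 ]
scene head [ 0.5693 -0.1514  0.218 ]
scene tip E [ 0.4785 -0.0739  0.209 ]
scene tip opp [ 0.665  -0.2247  0.209 ]
scene tip A? [ 0.4944 -0.2443  0.209 ] [ 0.6462 -0.0596  0.209 ]
scene tongue [ 0.4512 -0.1791  0.016 ] [ 0.4442 -0.1595  0.016 ]Traceback (most recent call last):
  File "<stdin>", line 30, in <module>
TypeError: 'NoneType' object is not subscriptable
```

Emit:
move_arm --rows '[15, -4, -30, 0, 0, -0.075, 0.7, 15, -4, -40, 0, 0, -0.075, 0.7, 13, -3, -45, 0, 0, -0.075, 0.7, 0, 0, -40, 0, 0, 0, 0.7, 0, 0, -17, 0, 0, 0, 0.7, 0, 0, 0, 0, 0, 0, 0.7, 0, 0, 0, 0, 0, 0, 0.7]'

```text
time: 4.45
position: [0.4932, -0.0903, 0.2456]
tool_rot: [0.335, 0.942, -0.0, 0.0]
ft_force: [-0.5, -0.5, 0.3]
grip_width: 0.0262
```

```bash
python3 - <<'E'
from h import *
o=robot.get_obs();print(o['position'],o['ft_force'],o['q'])
c=wsnap('w2.png')
s=snap('scene','s2.png');im=s['color'][170:310,190:345,::-1];cv2.imwrite('pics/s2z.png',cv2.resize(im,None,fx=5,fy=5,interpolation=2))
E
```

```text
[ 0.49317242 -0.09033189  0.24563454] [-0.54058434 -0.51677581  0.268033  ] [-4.04399246e-01  3.31252958e-01  1.70958949e+00  4.49595210e-06
  1.10022329e+00 -1.29173996e+00]
```

View pics/w2.png

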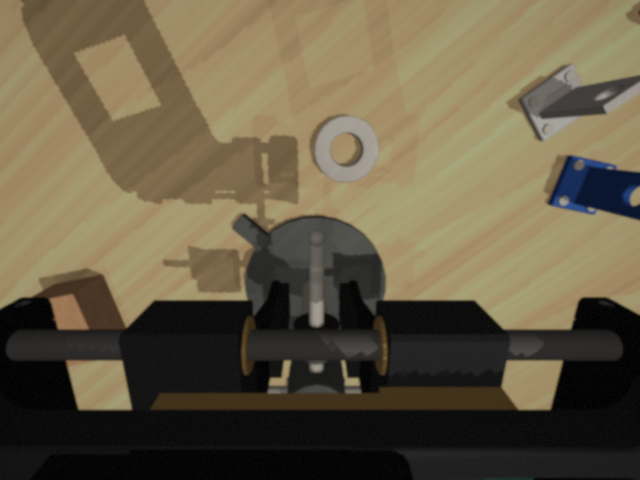

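View pics/s2z.png

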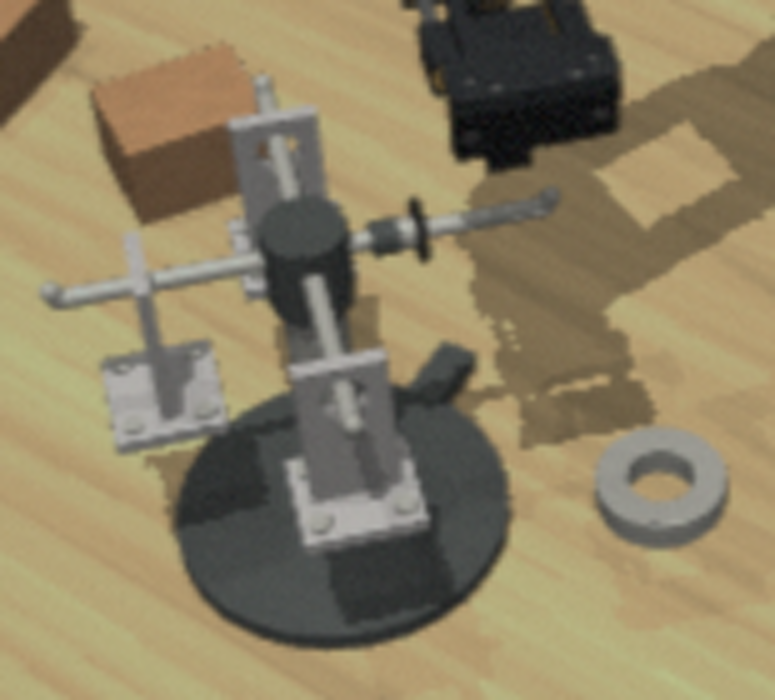

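Emit:
move_arm --rows '[0, 0, -25, 0, 0, 0, 0.7, 0, 0, -25, 0, 0, 0, 0.7, 0, 0, -10, 0, 0, 0, 0.7, 0, 0, 0, 0, 0, 0, 0.78, 0, 0, 0, 0, 0, 0, 0.82, 0, 0, 0, 0, 0, 0, 0.83, 0, 0, 0, 0, 0, 0, 0.83]' --grip_force 3

```text
time: 5.25
position: [0.4934, -0.0906, 0.1863]
tool_rot: [0.335, 0.942, -0.0, 0.001]
ft_force: [-0.0, 0.6, -0.1]
grip_width: 0.016
```

```bash
python3 - <<'E'
import numpy as np
r=98.5;a=np.radians(np.linspace(141.06,189,21))
p=np.round(r*np.c_[np.cos(a),np.sin(a)],1);d=np.diff(p,axis=0)
print(d.round(1).tolist(),np.diff(a)[0])
E
```

```text
[[-2.5, -3.3], [-2.4, -3.3], [-2.3, -3.5], [-2.1, -3.5], [-1.9, -3.7], [-1.8, -3.7], [-1.6, -3.7], [-1.5, -3.9], [-1.3, -3.9], [-1.2, -4.0], [-0.9, -4.0], [-0.9, -4.0], [-0.6, -4.1], [-0.5, -4.1], [-0.3, -4.1], [-0.1, -4.1], [0.0, -4.1], [0.3, -4.1], [0.4, -4.1], [0.5, -4.1]] 0.04183554217030405
```

Emit:
move_arm --rows '[-1.2, -1.6, 0, 0, 0, 0.02, 0.83, -1.3, -1.7, 0, 0, 0, 0.022, 0.83, -2.4, -3.3, 0, 0, 0, 0.042, 0.83, -2.3, -3.5, 0, 0, 0, 0.042, 0.83, -2.1, -3.5, 0, 0, 0, 0.042, 0.83, -1.9, -3.7, 0, 0, 0, 0.042, 0.83, -1.8, -3.7, 0, 0, 0, 0.042, 0.83, -1.6, -3.7, 0, 0, 0, 0.042, 0.83, -1.5, -3.9, 0, 0, 0, 0.042, 0.83, -1.3, -3.9, 0, 0, 0, 0.042, 0.83, -1.2, -4, 0, 0, 0, 0.042, 0.83]'

```text
time: 6.35
position: [0.4744, -0.127, 0.1855]
tool_rot: [0.13, 0.991, 0.0, 0.001]
ft_force: [2.0, 0.1, -0.3]
grip_width: 0.015
```

Emit:
move_arm --rows '[-0.9, -4, 0, 0, 0, 0.042, 0.83, -0.9, -4, 0, 0, 0, 0.042, 0.83, -0.6, -4.1, 0, 0, 0, 0.042, 0.83, -0.5, -4.1, 0, 0, 0, 0.042, 0.83, -0.3, -4.1, 0, 0, 0, 0.042, 0.83, -0.1, -4.1, 0, 0, 0, 0.042, 0.83, 0, -4.1, 0, 0, 0, 0.042, 0.83, 0.3, -4.1, 0, 0, 0, 0.042, 0.83, 0.4, -3.1, 0, 0, 0, 0.031, 0.83, 0.4, -2, 0, 0, 0, 0.02, 0.83, 0, 0, 0, 0, 0, 0, 0.83]'

```text
time: 7.45
position: [0.4716, -0.1647, 0.1852]
tool_rot: [-0.062, 0.998, -0.0, -0.0]
ft_force: [-0.2, 0.5, -0.0]
grip_width: 0.0148
```

```bash
python3 - <<'E'
from h import *
o=robot.get_obs();print(o['position'],o['ft_force'],o['q'])
c=snap('top','t3.png');im=c['color'][160:285,320:440,::-1];cv2.imwrite('pics/t3z.png',cv2.resize(im,None,fx=5,fy=5,interpolation=2))
s=snap('scene','s3.png');im=s['color'][170:310,190:345,::-1];cv2.imwrite('pics/s3z.png',cv2.resize(im,None,fx=5,fy=5,interpolation=2))
E
```

```text
[ 0.47158412 -0.16470789  0.18517211] [-0.16281864  0.51168134 -0.04574292] [-5.59898450e-01  4.13962373e-01  1.78257781e+00 -4.04145155e-04
  9.45440833e-01 -2.25396508e+00]
```

View pics/t3z.png

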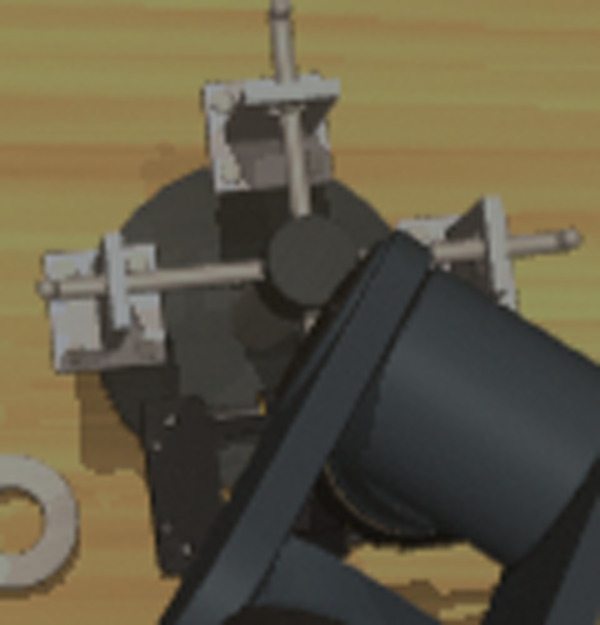

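View pics/s3z.png

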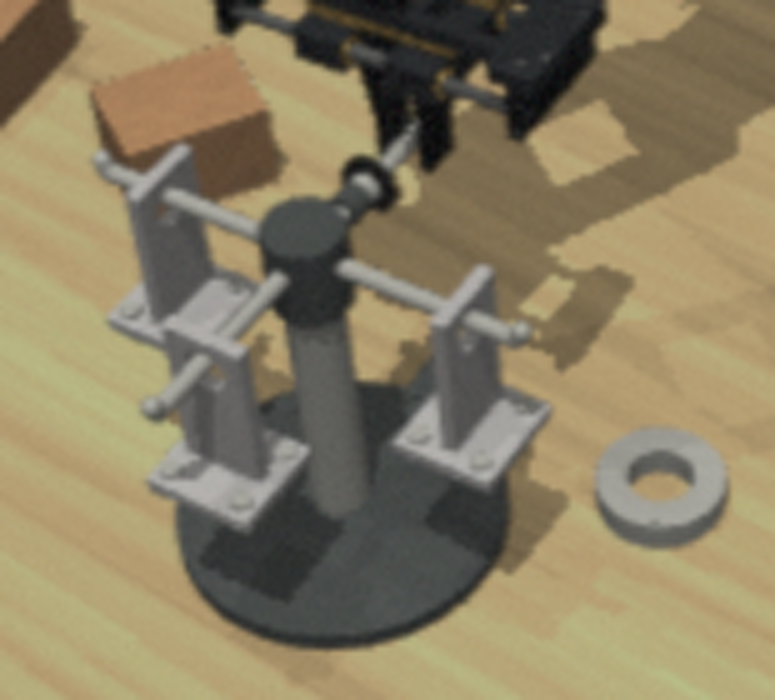

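```bash
cat > ang.py <<'E'
from h import *
np.set_printoptions(precision=4,suppress=True)
A=np.array([.570,-.1525])
def ang(cam,pts,off,h=.209):
    c=robot.camera(cam)
    for p in pts:
        X=wplane(c,p[0]/5+off[0]-.4,p[1]/5+off[1]-.4,h);d=X[:2]-A
        print(cam,X,'r',round(float(np.hypot(*d)),4),'deg',round(float(np.degrees(np.arctan2(d[1],d[0]))%360),2))
E
python3 - <<'E'
from ang import *
ang('top',[(45,290),(280,10),(570,238)],(320,160))
ang('scene',[(100,163),(152,407),(520,332)],(190,170))
o=robot.get_obs();d=o['position'][:2]-A;print(np.degrees(np.arctan2(d[1],d[0]))%360)
E
```

```text
top [ 0.557  -0.0306  0.209 ] r 0.1226 deg 96.07
top [ 0.69   -0.1401  0.209 ] r 0.1207 deg 5.9
top [ 0.5832 -0.274   0.209 ] r 0.1222 deg 276.23
scene [ 0.5863 -0.2708  0.209 ] r 0.1194 deg 277.82
scene [ 0.6924 -0.1373  0.209 ] r 0.1234 deg 7.09
scene [ 0.5594 -0.0295  0.209 ] r 0.1234 deg 94.92
187.0212066628775
```

Emit:
move_arm --rows '[0.2, -1.3, 0, 0, 0, 0.013, 0.83, 0.2, -1.3, 0, 0, 0, 0.013, 0.83, 0.2, -1.2, 0, 0, 0, 0.012, 0.83, 0, 0, 0, 0, 0, 0, 0.83, -0.2, 1, 0, 0, 0, 0, 0.78, 0, 0, 0, 0, 0, 0, 0.7, 0, 0, 30, 0, 0, 0, 0.7, -10, 10, 40, 0, 0, 0, 0.5, -30, 20, 30, 0, 0, 0, 0.3, -30, 25, 20, 0, 0, 0, 0, -30, 25, 20, 0, 0, 0, 0, 0, 0, 0, 0, 0, 0, 0]'

```text
time: 8.85
position: [0.3695, -0.0849, 0.3272]
tool_rot: [-0.081, 0.997, -0.001, 0.001]
ft_force: [0.8, -0.4, -0.4]
grip_width: 0.0582
```

```bash
python3 - <<'E'
from h import *
o=robot.get_obs();print(o['position'],o['ft_force'],o['q'])
c=wsnap('w4.png')
np.set_printoptions(precision=4,suppress=True)
for th,h in [('stand',0),('mark',.016),('branch_root',.2),('branch_tip',.2)]:
    for d in robot.spot_point('wrist',th)[:3]:
        print(th,np.round(d['at'],1),round(d['conf'],2),w(c,*d['at']),wplane(c,*d['at'],h))
c=snap('top','t4.png');im=c['color'][160:285,320:440,::-1];cv2.imwrite('pics/t4z.png',cv2.resize(im,None,fx=5,fy=5,interpolation=2))
E
```

```text
[ 0.3695116  -0.08488881  0.32721804] [ 0.8259558  -0.40349751 -0.40012821] [-5.23001444e-01  4.11098626e-02  1.84226479e+00  8.06170205e-05
  1.25586442e+00 -2.25662868e+00]
stand [255.1 312.6] 0.69 [ 0.3756 -0.1136  0.3388] [ 0.5721 -0.149   0.    ]
mark [245.5 240.8] 0.93 [ 0.4481 -0.174   0.0164] [ 0.4482 -0.1741  0.016 ]
branch_root [219.5 402.8] 0.87 [ 0.3851 -0.117   0.3889] [ 0.5676 -0.1533  0.2   ]
branch_tip [211.4 298.9] 0.89 [ 0.4451 -0.1689  0.2059] [ 0.4484 -0.1703  0.2   ]
```

View pics/t4z.png

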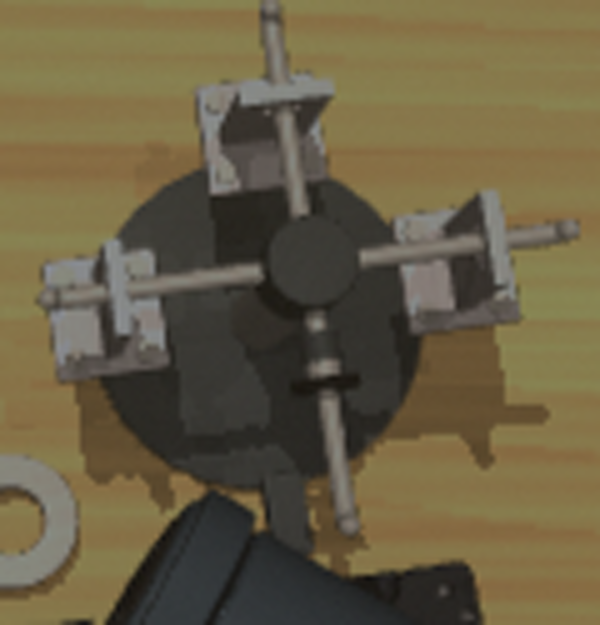

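View pics/w4.png

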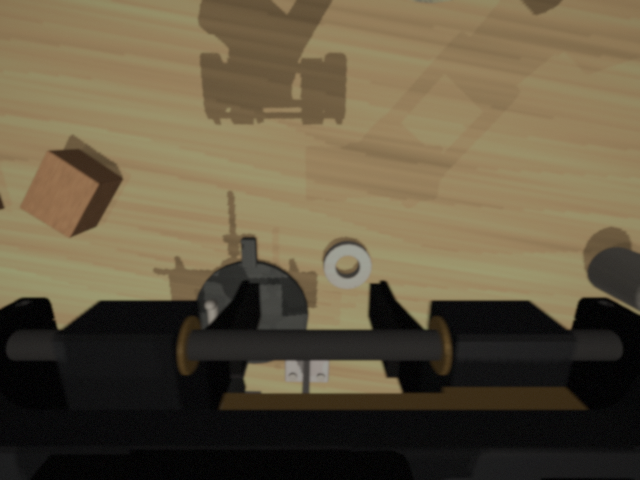

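```bash
python3 - <<'E'
from ang import *
ang('top',[(46,298),(269,9),(570,229),(349,525)],(320,160))
E
```

```text
top [ 0.5533 -0.0311  0.209 ] r 0.1226 deg 97.82
top [ 0.6904 -0.1349  0.209 ] r 0.1217 deg 8.29
top [ 0.5875 -0.2741  0.209 ] r 0.1228 deg 278.18
top [ 0.4497 -0.1697  0.209 ] r 0.1215 deg 188.12
```

```bash
python3 - <<'E'
from ang import *
c=robot.camera('top')
P=np.array([wplane(c,x/5+160-.4,y/5+160-.4,.010) for x,y in [(372,264),(485,270),(479,376),(367,371)]])
print(P,P.mean(0),np.linalg.norm(np.diff(P,axis=0),axis=1))
for a,b in((0,1),(3,2)): d=P[b]-P[a];print(np.degrees(np.arctan2(d[1],d[0])))
for a,b in((0,3),(1,2)): d=P[b]-P[a];print(np.degrees(np.arctan2(d[1],d[0])))
# top of plate ends
print(wplane(c,357/5+160-.4,294/5+160-.4,.098),wplane(c,450/5+160-.4,299/5+160-.4,.098))
s=robot.camera('scene')
for x,y in[(205,224),(302,290),(368,211)]:print('s',wplane(s,x/5+310-.4,y/5+290-.4,.01))
for x,y in[(265,88),(335,128)]:print('s',wplane(s,x/5+310-.4,y/5+290-.4,.098))
print(wplane(c,328/5+320-.4,388/5+160-.4,.2),wplane(c,328/5+320-.4,380/5+160-.4,.216))
E
```

```text
[[0.5998 0.2174 0.01  ]
 [0.597  0.1565 0.01  ]
 [0.5393 0.1586 0.01  ]
 [0.5416 0.2187 0.01  ]] [0.5694 0.1878 0.01  ] [0.061  0.0577 0.0601]
-92.63279641849476
-92.19168036957927
178.72372200731905
177.87176506862096
[0.5701 0.2108 0.098 ] [0.5679 0.1641 0.098 ]
s [0.5958 0.161  0.01  ]
s [0.6002 0.2187 0.01  ]
s [0.544  0.2219 0.01  ]
s [0.5676 0.1716 0.098 ]
s [0.5682 0.2097 0.098 ]
[ 0.5136 -0.1621  0.2   ] [ 0.5154 -0.1597  0.216 ]
```

Emit:
move_arm --rows '[8, 30, 0, 0, 0, 0, 0, 15, 38, 0, 0, 0, -0.04, 0, 20, 40, 0, 0, 0, -0.04, 0, 25, 40, 0, 0, 0, -0.04, 0, 30, 36, 0, 0, 0, -0.04, 0, 32, 34, 0, 0, 0, -0.037, 0, 32, 34, -10, 0, 0, 0, 0, 25, 16, -20, 0, 0, 0, 0, 13.5, 6, -30, 0, 0, 0, 0, 0, 0, -30, 0, 0, 0, 0, 0, 0, 0, 0, 0, 0, 0]'

```text
time: 10.4
position: [0.5699, 0.1864, 0.2296]
tool_rot: [0.018, 1.0, -0.001, -0.006]
ft_force: [-0.9, -0.3, -0.1]
grip_width: 0.0872
```

```bash
python3 - <<'E'
from h import *
np.set_printoptions(precision=4,suppress=True)
o=robot.get_obs();print(o['position'],o['tool_rot'],o['grip_width'],o['q'])
c=wsnap('w5.png')
for d in robot.spot_point('wrist','eye')[:3]: print(np.round(d['at'],1),round(d['conf'],2),w(c,*d['at']),wplane(c,*d['at'],.078))
for d in robot.spot_point('wrist','bracket')[:3]: print(np.round(d['at'],1),round(d['conf'],2),wplane(c,*d['at'],.0))
print(pr(c,[.57,.167,.098]),pr(c,[.57,.211,.098]))
E
```

```text
[0.5699 0.1864 0.2296] [ 0.0178  0.9998 -0.0009 -0.0058] 0.08716814962503937 [ 0.13    0.4901  1.4816 -0.0001  1.1817 -1.4052]
[462.2 227.3] 0.97 [0.5693 0.32   0.0947] [0.5737 0.3273 0.078 ]
[318.  230.5] 0.82 [0.5666 0.1897 0.0986] [0.5719 0.1897 0.078 ]
[302.1 323.2] 0.8 [0.6761 0.1693 0.0692] [0.671  0.1698 0.078 ]
[315.7 209.2] 0.72 [0.5663 0.1879 0.    ]
[306.5 292.6] 0.72 [0.6727 0.1725 0.    ]
[433.3 210.3] 0.56 [0.5726 0.3258 0.    ]
[292.9107 234.9049] [341.7889 233.2083]
```

View pics/w5.png

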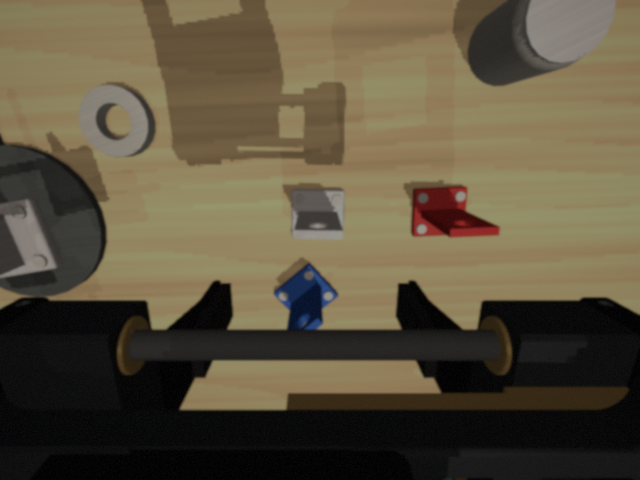

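Emit:
move_arm --rows '[-1, 2.5, -45, 0, 0, 0, 0, 0, 0, -45, 0, 0, 0, 0, 0, 0, -40, 0, 0, 0, 0, 0, 0, -25, 0, 0, 0, 0, 0, 0, -10, 0, 0, 0, 0, 0, 0, 0, 0, 0, 0, 0.3, 0, 0, 0, 0, 0, 0, 0.4, 0, 0, 0, 0, 0, 0, 0.45, 0, 0, 0, 0, 0, 0, 0.5, 0, 0, 0, 0, 0, 0, 0.6, 0, 0, 0, 0, 0, 0, 0.7]' --grip_force 35

```text
time: 11.65
position: [0.572, 0.1893, 0.0708]
tool_rot: [0.018, 1.0, 0.0, 0.0]
ft_force: [0.7, 0.0, -0.4]
grip_width: 0.047
```

```bash
python3 - <<'E'
from h import *
np.set_printoptions(precision=4,suppress=True)
o=robot.get_obs();print(o['position'],o['tool_rot'],o['grip_width'],o['ft_force'],o['q'])
c=wsnap('w6.png')
s=snap('scene','s6.png');im=s['color'][250:390,310:470,::-1];cv2.imwrite('pics/s6z.png',cv2.resize(im,None,fx=4.5,fy=4.2,interpolation=2))
E
```

```text
[0.572  0.1893 0.0708] [0.0179 0.9998 0.0001 0.0005] 0.046971309431688965 [ 0.7374  0.0239 -0.3907] [ 0.1343  0.6996  1.6085 -0.      0.8325 -1.4008]
```

View pics/s6z.png

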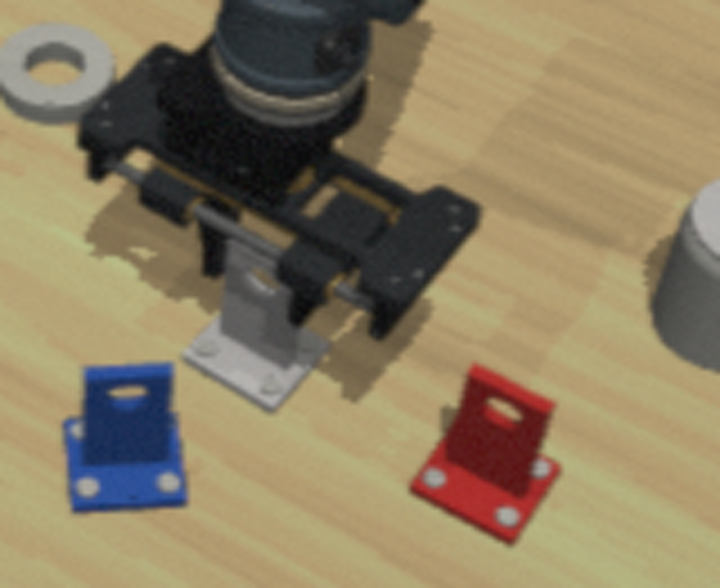

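Emit:
move_arm --rows '[-2, 0, -4, 0, 0, 0, 0.42, 0, 0, -4, 0, 0, 0, 0.42, 0, 0, 0, 0, 0, 0, 0.5, 0, 0, 0, 0, 0, 0, 0.55, 0, 0, 0, 0, 0, 0, 0.6, 0, 0, 0, 0, 0, 0, 0.7, 0, 0, 0, 0, 0, 0, 0.7, 0, 0, 0, 0, 0, 0, 0.7]'

```text
time: 12.55
position: [0.5696, 0.1892, 0.062]
tool_rot: [0.018, 1.0, -0.0, -0.0]
ft_force: [-0.0, 0.0, -2.9]
grip_width: 0.0437
```

Emit:
move_arm --rows '[0, 0, 10, 0, 0, 0, 0.7, 0, 0, 30, 0, 0, 0, 0.7, -5, 0, 45, 0, 0, 0, 0.7, -15, -10, 45, 0, 0, 0, 0.7, -20, -20, 45, 0, 0, 0, 0.7, -20, -30, 40, 0, 0, 0, 0.7, -20, -40, 15, 0, 0, 0.03, 0.7, -20, -40, 0, 0, 0, 0.03, 0.7, -15, -40, 0, 0, 0, 0.03, 0.7, -15, -40, 0, 0, 0, 0.03, 0.7, -12, -40, 0, 0, 0, 0.03, 0.7, -10, -40, 0, 0, 0, 0.028, 0.7]'

```text
time: 13.75
position: [0.419, -0.1085, 0.2876]
tool_rot: [-0.072, 0.997, -0.0, 0.0]
ft_force: [0.9, -0.5, -3.4]
grip_width: 0.0433
```

```bash
python3 - <<'E'
from h import *
np.set_printoptions(precision=4,suppress=True)
o=robot.get_obs();print(o['position'],o['tool_rot'],o['grip_width'],o['ft_force'],o['q'])
E
```

```text
[ 0.419  -0.1085  0.2876] [-0.0717  0.9974 -0.0003  0.0005] 0.04332631865648087 [ 0.9125 -0.5094 -3.4074] [-0.5128  0.1771  1.8011 -0.      1.1622 -2.2272]
```

Emit:
move_arm --rows '[-3, -25, 0, 0, 0, 0, 0.7, -5, -27, -20, 0, 0, 0, 0.7, -4, -15, -30, 0, 0, 0, 0.7, 0, -1, -30, 0, 0, 0, 0.7, 0, 0, -20, 0, 0, 0, 0.7, 0, 0, 0, 0, 0, 0, 0.7, 0, 0, 0, 0, 0, 0, 0.7]'

```text
time: 14.45
position: [0.4086, -0.1756, 0.1874]
tool_rot: [-0.071, 0.997, -0.0, 0.0]
ft_force: [-0.5, -1.2, -3.6]
grip_width: 0.0437
```

```bash
python3 - <<'E'
from h import *
np.set_printoptions(precision=4,suppress=True)
o=robot.get_obs();print(o['position'],o['tool_rot'],o['grip_width'],o['ft_force'])
c=wsnap('w7.png')
for th,h in [('eye',o['position'][2]+.016),('branch_tip',.2),('mark',.016)]:
  for d in robot.spot_point('wrist',th)[:3]: print(th,np.round(d['at'],1),round(d['conf'],2),wplane(c,*d['at'],h))
s=snap('scene','s7.png');
for th in ['eye','branch_tip']:
  for d in robot.spot_point('scene',th)[:3]: print(th,np.round(d['at'],1),round(d['conf'],2),w(s,*d['at']))
im=s['color'][140:300,200:380,::-1];cv2.imwrite('pics/s7z.png',cv2.resize(im,None,fx=4.4,fy=3.7,interpolation=2))
E
```

```text
[ 0.4086 -0.1756  0.1874] [-0.0711  0.9975 -0.0002  0.0002] 0.04369753834309496 [-0.5492 -1.2403 -3.6464]
eye [316.6 317. ] 0.8 [ 0.4097 -0.1742  0.2034]
eye [313.6 353.2] 0.27 [ 0.4301 -0.1728  0.2034]
branch_tip [317.6 382.7] 0.71 [ 0.4502 -0.1678  0.2   ]
branch_tip [ 88.3 190.6] 0.57 [ 0.3639 -0.2824  0.2   ]
eye [337.7 342.3] 0.92 [ 0.6247  0.1432 -0.004 ]
eye [283.4 181.2] 0.67 [ 0.4077 -0.1792  0.198 ]
eye [421.6 345.4] 0.59 [0.5747 0.3294 0.089 ]
```

View pics/s7z.png

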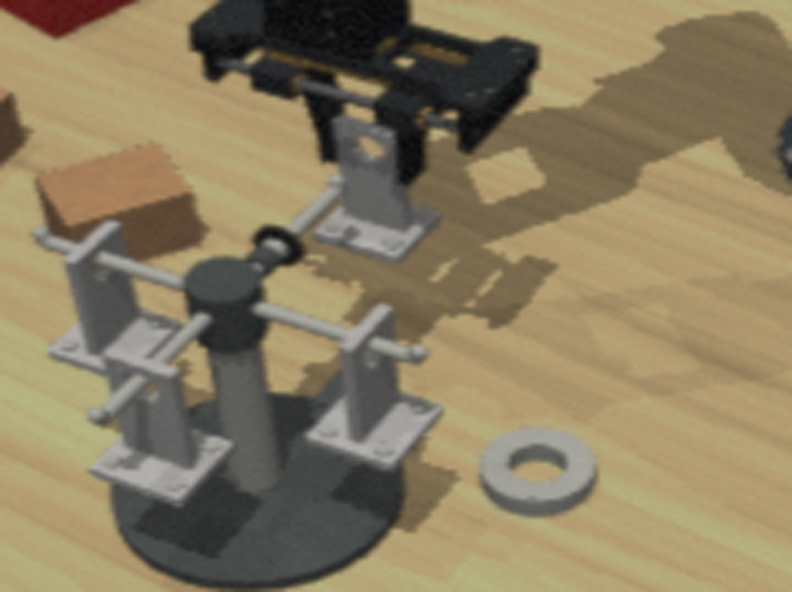

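View pics/w7.png

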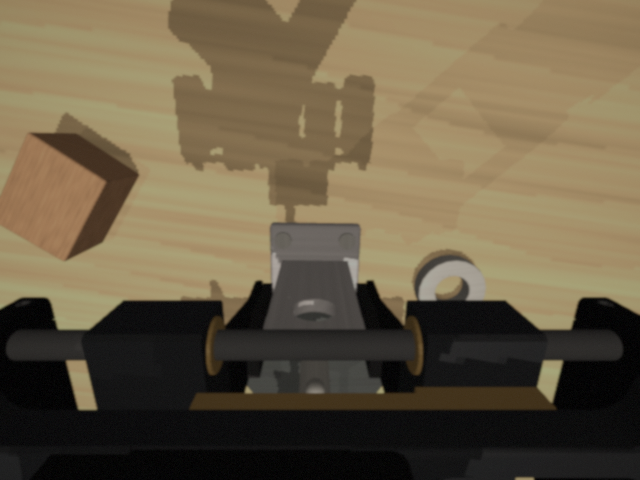

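Emit:
move_arm --rows '[6.9, 1, 0, 0, 0, 0, 0.7, 6.9, 1, 0, 0, 0, 0, 0.7, 6.9, 1, 0, 0, 0, 0, 0.7, 3, 0.4, 0, 0, 0, 0, 0.7, 3, 0.4, 0, 0, 0, 0, 0.7, 3, 0.4, 0, 0, 0, 0, 0.7, 3, 0.4, 0, 0, 0, 0, 0.7, 0, 0, 0, 0, 0, 0, 0.7]'

```text
time: 15.6
position: [0.4415, -0.1709, 0.1867]
tool_rot: [-0.071, 0.997, -0.0, 0.0]
ft_force: [-0.1, -0.2, -2.6]
grip_width: 0.0439
```

```bash
python3 - <<'E'
from ang import *
o=robot.get_obs();print(o['position'],o['tool_rot'],o['grip_width'],o['ft_force'],np.linalg.norm(o['position'][:2]-A))
c=wsnap('w8.png')
s=snap('scene','s8.png')
im=s['color'][140:300,200:380,::-1];cv2.imwrite('pics/s8z.png',cv2.resize(im,None,fx=4.4,fy=3.7,interpolation=2))
E
```

```text
[ 0.4415 -0.1709  0.1867] [-0.0711  0.9975 -0.0001  0.0002] 0.04388682246168988 [-0.1282 -0.2013 -2.631 ] 0.1298343065960132
```

View pics/s8z.png

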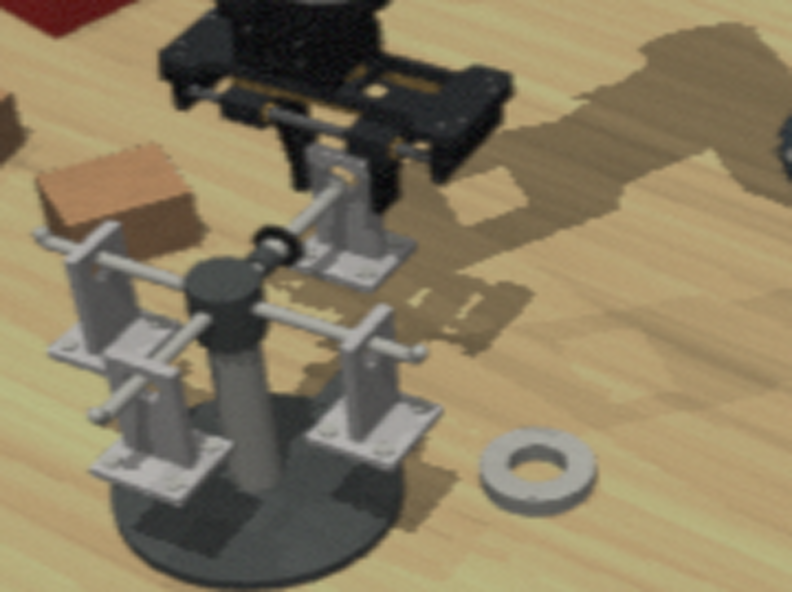

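View pics/w8.png

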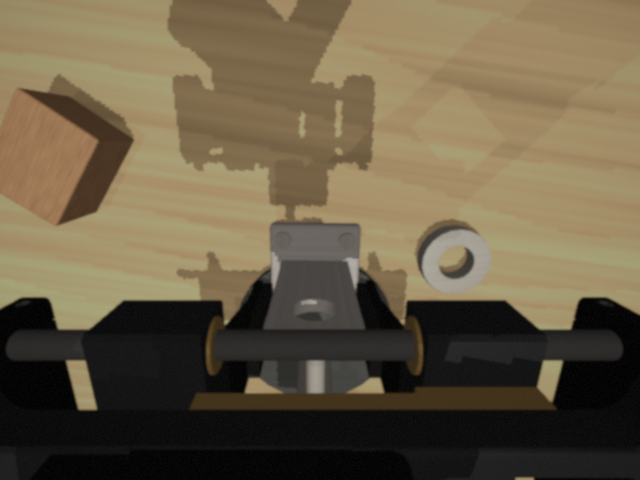

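Emit:
move_arm --rows '[2, 0.3, 0.3, 0, 0, 0, 0.7, 2, 0.3, 0, 0, 0, 0, 0.7, 2, 0.3, 0, 0, 0, 0, 0.7, 2, 0.3, 0, 0, 0, 0, 0.7, 2, 0.3, 0, 0, 0, 0, 0.7, 2, 0.3, 0, 0, 0, 0, 0.7, 2, 0.3, 0, 0, 0, 0, 0.7]'

```text
time: 16.4
position: [0.4553, -0.1687, 0.187]
tool_rot: [-0.071, 0.997, 0.0, 0.0]
ft_force: [1.0, -0.1, -2.7]
grip_width: 0.0437
```

```bash
python3 - <<'E'
from ang import *
o=robot.get_obs();print(o['position'],o['tool_rot'],o['ft_force'],np.linalg.norm(o['position'][:2]-A))
c=wsnap('w9.png')
cv2.imwrite('pics/w9z.png',cv2.resize(c['color'][210:400,230:400,::-1],None,fx=4,fy=3,interpolation=2))
E
```

```text
[ 0.4553 -0.1687  0.187 ] [-0.0711  0.9975  0.      0.    ] [ 0.9716 -0.0575 -2.7376] 0.11587770425094396
```

View pics/w9z.png

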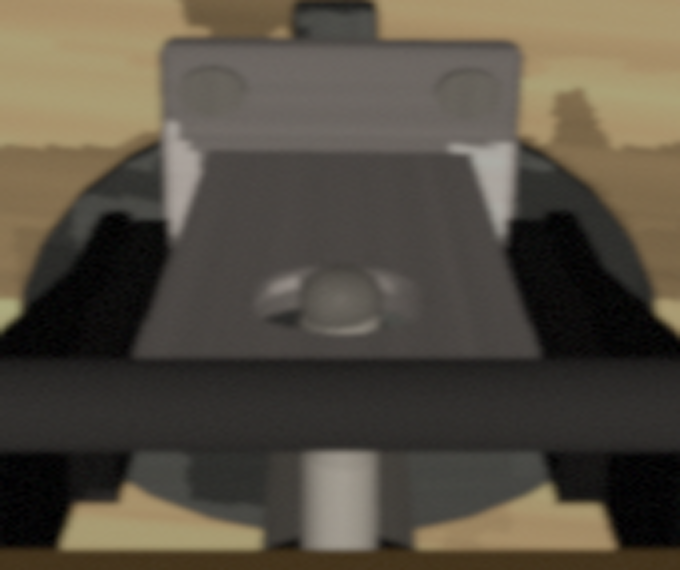

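Emit:
move_arm --rows '[4, 0.6, 0, 0, 0, 0, 0.7, 4, 0.6, 0, 0, 0, 0, 0.7, 4, 0.6, -1, 0, 0, 0, 0.7, 4, 0.6, -2, 0, 0, 0, 0.7, 4, 0.6, -1, 0, 0, 0, 0.7, 4, 0.6, 0, 0, 0, 0, 0.7, 4, 0.6, 0, 0, 0, 0, 0.7, 4, 0.6, 0, 0, 0, 0, 0.7, 3, 0.4, 0, 0, 0, 0, 0.7, 2, 0.3, 0, 0, 0, 0, 0.7, 0, 0, 0, 0, 0, 0, 0.7]'

```text
time: 17.55
position: [0.4924, -0.1633, 0.183]
tool_rot: [-0.071, 0.997, -0.0, 0.0]
ft_force: [-0.6, -0.1, -3.4]
grip_width: 0.0435
```

```bash
python3 - <<'E'
from ang import *
o=robot.get_obs();print(o['position'],o['tool_rot'],o['ft_force'],np.linalg.norm(o['position'][:2]-A))
c=wsnap('w10.png')
cv2.imwrite('pics/w10z.png',cv2.resize(c['color'][210:400,230:400,::-1],None,fx=4,fy=3,interpolation=2))
s=snap('scene','s10.png')
im=s['color'][140:300,200:380,::-1];cv2.imwrite('pics/s10z.png',cv2.resize(im,None,fx=4.4,fy=3.7,interpolation=2))
E
```

```text
[ 0.4924 -0.1633  0.183 ] [-0.0711  0.9975 -0.0001  0.0001] [-0.565  -0.0702 -3.4311] 0.07837653764194417
```

View pics/s10z.png

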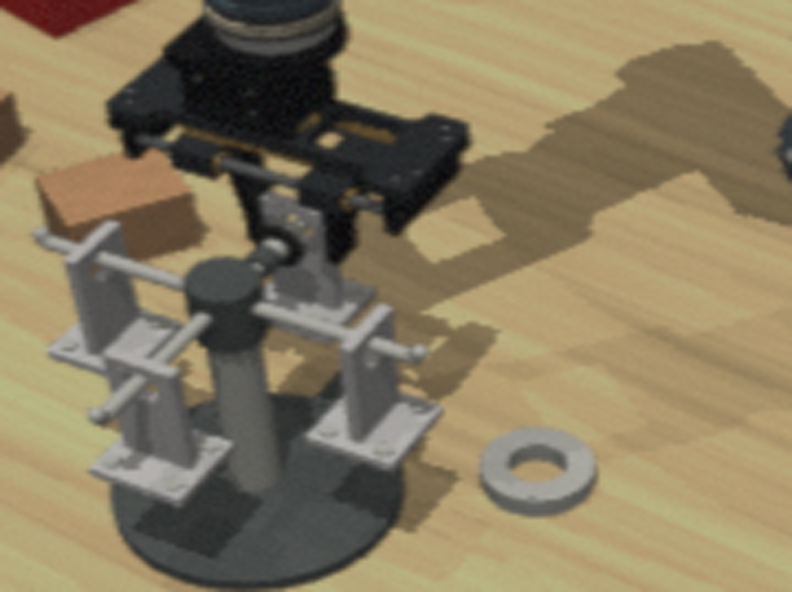

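View pics/w10z.png

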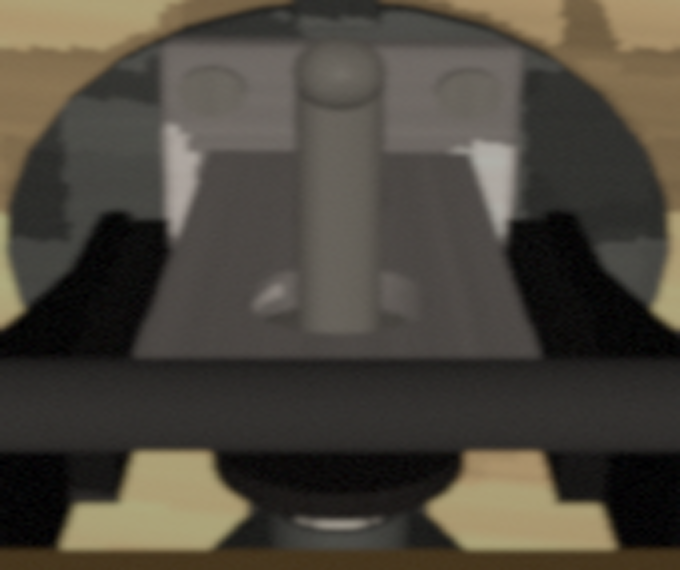

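Emit:
move_arm --rows '[2, 0.3, 0, 0, 0, 0, 0.7, 2, 0.3, 0, 0, 0, 0, 0.7, 2, 0.3, 0, 0, 0, 0, 0.7, 1, 0.1, 0, 0, 0, 0, 0.7, 0, 0, 0, 0, 0, 0, 0.7]'

```text
time: 18.15
position: [0.4993, -0.1623, 0.183]
tool_rot: [-0.071, 0.997, -0.0, 0.0]
ft_force: [-0.6, 0.8, -2.6]
grip_width: 0.0435
```

Emit:
move_arm --rows '[1, 0.2, 0, 0, 0, 0, 0.7, 1, 0.1, 0, 0, 0, 0, 0.7, 0, 0, 0, 0, 0, 0, 0.7]'

```text
time: 18.45
position: [0.5012, -0.162, 0.183]
tool_rot: [-0.071, 0.997, -0.0, 0.0]
ft_force: [0.2, 0.2, -2.9]
grip_width: 0.0437
```

Emit:
move_arm --rows '[1, 0.2, 0, 0, 0, 0, 0.7, 1, 0.1, 0, 0, 0, 0, 0.7, 0, 0, 0, 0, 0, 0, 0.7]'

```text
time: 18.75
position: [0.5033, -0.1617, 0.183]
tool_rot: [-0.071, 0.997, -0.0, 0.0]
ft_force: [-0.3, -0.1, -3.3]
grip_width: 0.0434
```

Emit:
move_arm --rows '[1, 0.1, 0, 0, 0, 0, 0.7, 1, 0.2, 0, 0, 0, 0, 0.7, 0, 0, 0, 0, 0, 0, 0.7]'

```text
time: 19.05
position: [0.5053, -0.1614, 0.183]
tool_rot: [-0.071, 0.997, -0.0, 0.0]
ft_force: [0.5, 0.5, -3.2]
grip_width: 0.0435
```

Emit:
move_arm --rows '[1, 0.1, 0, 0, 0, 0, 0.7, 1, 0.2, 0, 0, 0, 0, 0.7, 0, 0, 0, 0, 0, 0, 0.7]'

```text
time: 19.35
position: [0.5073, -0.1611, 0.183]
tool_rot: [-0.071, 0.997, -0.0, 0.0]
ft_force: [-0.8, 0.2, -3.8]
grip_width: 0.0437
```

Emit:
move_arm --rows '[1, 0.1, 0, 0, 0, 0, 0.7, 0, 0, 0, 0, 0, 0, 0.7]'

```text
time: 19.55
position: [0.5082, -0.161, 0.183]
tool_rot: [-0.071, 0.997, -0.0, 0.0]
ft_force: [-0.4, 0.0, -3.7]
grip_width: 0.0437
```

Emit:
move_arm --rows '[1, 0.2, 0, 0, 0, 0, 0.7, 0, 0, 0, 0, 0, 0, 0.7]'

```text
time: 19.75
position: [0.5088, -0.1607, 0.1829]
tool_rot: [-0.071, 0.997, 0.0, -0.0]
ft_force: [-1.1, 0.7, -1.7]
grip_width: 0.0435
```

Emit:
move_arm --rows '[1, 0.1, 0, 0, 0, 0, 0.7, 0, 0, 0, 0, 0, 0, 0.7]'

```text
time: 19.95
position: [0.5094, -0.1606, 0.1829]
tool_rot: [-0.071, 0.997, 0.0, -0.001]
ft_force: [-2.0, -0.6, -3.0]
grip_width: 0.0431
```

Emit:
move_arm --rows '[1, 0.2, 0, 0, 0, 0, 0.7, 0, 0, 0, 0, 0, 0, 0.7]'

```text
time: 20.15
position: [0.5102, -0.1605, 0.1828]
tool_rot: [-0.071, 0.997, 0.0, -0.001]
ft_force: [-3.7, -1.6, -1.4]
grip_width: 0.0432
```

Emit:
move_arm --rows '[1, 0.2, 0, 0, 0, 0, 0.7, 0, 0, 0, 0, 0, 0, 0.7]'

```text
time: 20.35
position: [0.5108, -0.1603, 0.1828]
tool_rot: [-0.071, 0.997, 0.0, -0.002]
ft_force: [-5.0, -2.7, -1.8]
grip_width: 0.0436
```

Emit:
move_arm --rows '[1, 0.1, 0, 0, 0, 0, 0.7, 0, 0, 0, 0, 0, 0, 0.7]'

```text
time: 20.55
position: [0.5112, -0.1601, 0.1826]
tool_rot: [-0.071, 0.997, 0.0, -0.002]
ft_force: [-6.8, -2.3, -0.3]
grip_width: 0.0437
```

Emit:
move_arm --rows '[1, 0.1, 0, 0, 0, 0, 0.7, 0, 0, 0, 0, 0, 0, 0.7, 0, 0, 0, 0, 0, 0, 0.7]'

```text
time: 20.85
position: [0.5116, -0.1599, 0.1825]
tool_rot: [-0.071, 0.997, 0.001, -0.003]
ft_force: [-7.2, -2.0, -1.4]
grip_width: 0.0434
```

```bash
python3 - <<'E'
from ang import *
c=wsnap('w11.png')
o=robot.get_obs();print(o['position'],o['tool_rot'],o['ft_force'],o['moment'])
cv2.imwrite('pics/w11z.png',cv2.resize(c['color'][210:400,230:400,::-1],None,fx=4,fy=3,interpolation=2))
s=snap('scene','s11.png')
im=s['color'][140:300,200:380,::-1];cv2.imwrite('pics/s11z.png',cv2.resize(im,None,fx=4.4,fy=3.7,interpolation=2))
E
```

```text
[ 0.5116 -0.1599  0.1825] [-0.0715  0.9974  0.0005 -0.0028] [-7.7109 -2.2664 -1.4995] [-0.3697  1.2798  0.0723]
```

View pics/s11z.png

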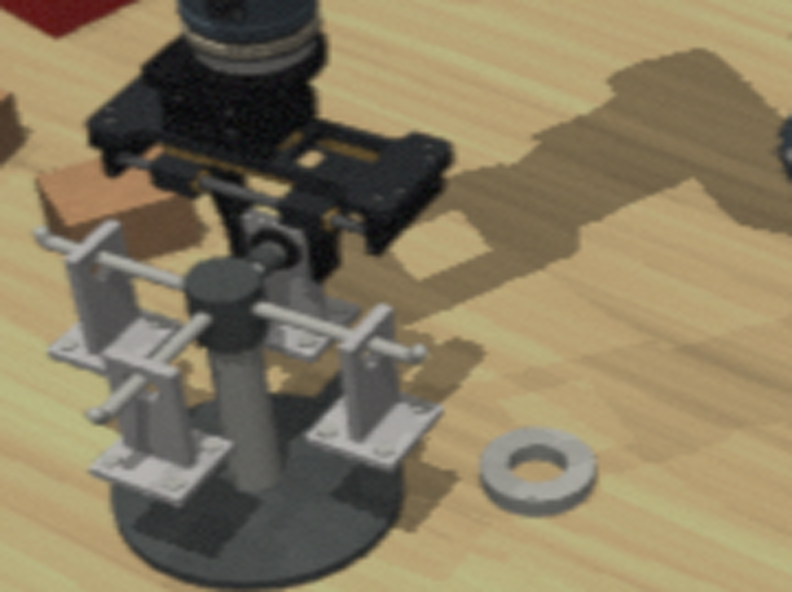

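View pics/w11z.png

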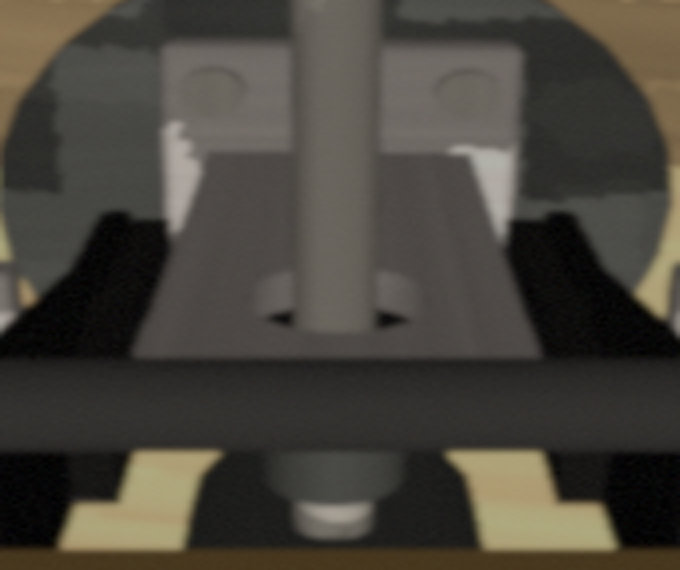

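Emit:
move_arm --rows '[1, 0.1, 0, 0, 0, 0, 0.7, 0, 0, 0, 0, 0, 0, 0.7, 0, 0, 0, 0, 0, 0, 0.7]'

```text
time: 21.25
position: [0.512, -0.1597, 0.1825]
tool_rot: [-0.072, 0.997, 0.001, -0.003]
ft_force: [-8.6, -2.7, -1.0]
grip_width: 0.0433
```

Emit:
move_arm --rows '[0.8, 0.1, 0, 0, 0, 0, 0.7, 0, 0, 0, 0, 0, 0, 0.7, 0, 0, 0, 0, 0, 0, 0.7]'

```text
time: 21.55
position: [0.5124, -0.1596, 0.1824]
tool_rot: [-0.072, 0.997, 0.001, -0.004]
ft_force: [-9.2, -2.4, 0.2]
grip_width: 0.0436
```

Emit:
move_arm --rows '[-1, -0.1, 0, 0, 0, 0, 0.7, -1, -0.2, 0, 0, 0, 0, 0.7, -1, -0.1, 0, 0, 0, 0, 0.7, -1, -0.1, 0, 0, 0, 0, 0.7, -1, -0.2, 0, 0, 0, 0, 0.7, -1, -0.1, 0, 0, 0, 0, 0.7, -1, -0.2, 0, 0, 0, 0, 0.7, -1, -0.1, 0, 0, 0, 0, 0.7, -1, -0.2, 0, 0, 0, 0, 0.7, -1, -0.1, 0, 0, 0, 0, 0.7, 0, 0, 0, 0, 0, 0, 0.7]'

```text
time: 22.65
position: [0.5065, -0.1615, 0.1833]
tool_rot: [-0.071, 0.997, -0.0, 0.001]
ft_force: [-0.4, 0.3, -2.9]
grip_width: 0.0433
```

Emit:
move_arm --rows '[0, 0, -1, 0, 0, 0, 0.7, 0, 0, -1, 0, 0, 0, 0.7, 0, 0, -0.5, 0, 0, 0, 0.7, 0, 0, 0, 0, 0, 0, 0.7]'

```text
time: 23.05
position: [0.5058, -0.1612, 0.1803]
tool_rot: [-0.071, 0.997, 0.0, -0.0]
ft_force: [0.5, -0.3, -2.4]
grip_width: 0.0434
```

```bash
python3 - <<'E'
from ang import *
o=robot.get_obs();print(o['position'],o['tool_rot'],o['ft_force'],o['moment'],np.linalg.norm(o['position'][:2]-A))
E
```

```text
[ 0.5058 -0.1612  0.1803] [-0.071   0.9975  0.0001 -0.0001] [ 0.4619 -0.255  -2.4496] [0.0076 0.0532 0.0318] 0.06474470959264264
```

Emit:
move_arm --rows '[0, 0, -1, 0, 0, 0, 0.7, 0, 0, -0.5, 0, 0, 0, 0.7, 0, 0, 0, 0, 0, 0, 0.7]'

```text
time: 23.35
position: [0.5058, -0.1612, 0.1789]
tool_rot: [-0.071, 0.997, 0.0, -0.0]
ft_force: [-0.5, -1.0, -3.2]
grip_width: 0.0436
```

Emit:
move_arm --rows '[0, 0, -0.5, 0, 0, 0, 0.7, 0, 0, 0, 0, 0, 0, 0.7, 0, 0, 0, 0, 0, 0, 0.7]'

```text
time: 23.65
position: [0.5059, -0.1613, 0.1785]
tool_rot: [-0.071, 0.997, 0.0, 0.0]
ft_force: [-0.1, -0.6, -2.5]
grip_width: 0.0437
```

Emit:
move_arm --rows '[0, 0, -0.5, 0, 0, 0, 0.7, 0, 0, 0, 0, 0, 0, 0.7, 0, 0, 0, 0, 0, 0, 0.7]'

```text
time: 23.95
position: [0.5059, -0.1612, 0.1779]
tool_rot: [-0.071, 0.997, 0.0, -0.0]
ft_force: [-0.4, 0.5, -3.2]
grip_width: 0.0436
```

Emit:
move_arm --rows '[0, 0, -0.5, 0, 0, 0, 0.7, 0, 0, 0, 0, 0, 0, 0.7, 0, 0, 0, 0, 0, 0, 0.7]'

```text
time: 24.25
position: [0.5058, -0.1612, 0.1774]
tool_rot: [-0.071, 0.997, 0.0, -0.0]
ft_force: [-0.2, -0.9, -3.0]
grip_width: 0.0437
```

Emit:
move_arm --rows '[0, 0, -0.5, 0, 0, 0, 0.7, 0, 0, 0, 0, 0, 0, 0.7, 0, 0, 0, 0, 0, 0, 0.7]'

```text
time: 24.55
position: [0.5059, -0.1613, 0.1772]
tool_rot: [-0.071, 0.997, -0.0, 0.0]
ft_force: [-0.7, 0.4, -0.1]
grip_width: 0.0437
```

Emit:
move_arm --rows '[0, 0, -0.5, 0, 0, 0, 0.7, 0, 0, 0, 0, 0, 0, 0.7, 0, 0, 0, 0, 0, 0, 0.7]'

```text
time: 24.85
position: [0.506, -0.1613, 0.1771]
tool_rot: [-0.071, 0.997, -0.0, 0.0]
ft_force: [-1.8, -0.1, 5.1]
grip_width: 0.0433
```

Emit:
move_arm --rows '[0, 0, 0.5, 0, 0, 0, 0.7, 0, 0, 0, 0, 0, 0, 0.6, 0, 0, 0, 0, 0, 0, 0.48, 0, 0, 0, 0, 0, 0, 0.44, 0, 0, 0, 0, 0, 0, 0.4, 0, 0, 0, 0, 0, 0, 0.35, 0, 0, 0, 0, 0, 0, 0.3, 0, 0, 0, 0, 0, 0, 0.3]' --grip_force 5

```text
time: 25.65
position: [0.5059, -0.1613, 0.1769]
tool_rot: [-0.071, 0.997, -0.0, 0.0]
ft_force: [0.7, -0.1, -0.5]
grip_width: 0.0598
```

```bash
python3 - <<'E'
from ang import *
o=robot.get_obs();print(o['position'],o['grip_width'],o['ft_force'])
c=wsnap('w12.png')
cv2.imwrite('pics/w12z.png',cv2.resize(c['color'][210:400,200:430,::-1],None,fx=3.2,fy=3,interpolation=2))
E
```

```text
[ 0.5059 -0.1613  0.1769] 0.059814414463433246 [ 0.6787 -0.1484 -0.4525]
```

View pics/w12z.png

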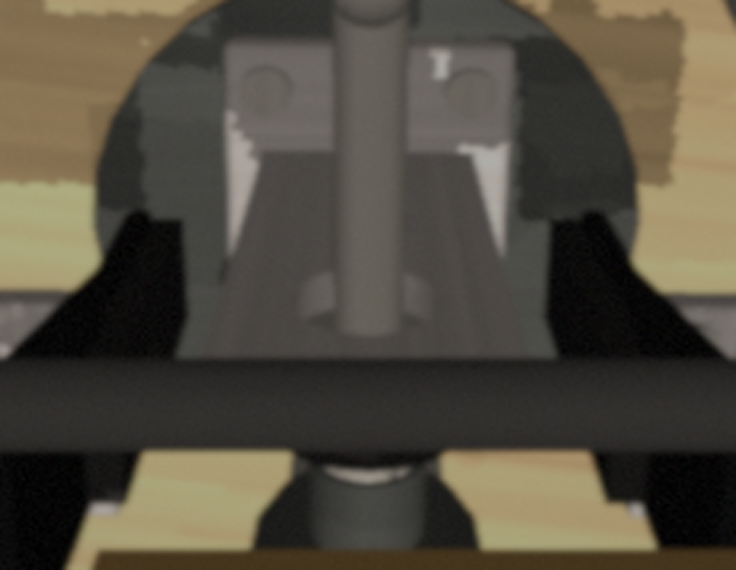

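Released and centred, both fingers clear. Lift straight up and back away.

Emit:
move_arm --rows '[0, 0, 10, 0, 0, 0, 0.3, 0, 0, 25, 0, 0, 0, 0.3, 0, 0, 40, 0, 0, 0, 0.3, 0, 10, 40, 0, 0, 0, 0.3, -10, 30, 30, 0, 0, 0, 0.3, -20, 40, 0, 0, 0, 0, 0.3, -20, 40, 0, 0, 0, 0, 0.3, -20, 40, 0, 0, 0, 0, 0.3, -20, 40, 0, 0, 0, 0, 0.3, 0, 0, 0, 0, 0, 0, 0.3]'

```text
time: 26.7
position: [0.4121, 0.0428, 0.3226]
tool_rot: [-0.074, 0.997, 0.001, -0.001]
ft_force: [0.3, 0.5, 0.8]
grip_width: 0.0608
```

```bash
python3 - <<'E'
from ang import *
o=robot.get_obs();print(o['position'],o['grip_width'],o['ft_force'])
s=snap('scene','s13.png')
im=s['color'][140:300,200:380,::-1];cv2.imwrite('pics/s13z.png',cv2.resize(im,None,fx=4.4,fy=3.7,interpolation=2))
c=snap('top','t13.png');im=c['color'][160:285,320:440,::-1];cv2.imwrite('pics/t13z.png',cv2.resize(im,None,fx=5,fy=4.8,interpolation=2))
E
```

```text
[0.4121 0.0428 0.3226] 0.060814598396367395 [0.3488 0.4609 0.7512]
```

View pics/s13z.png

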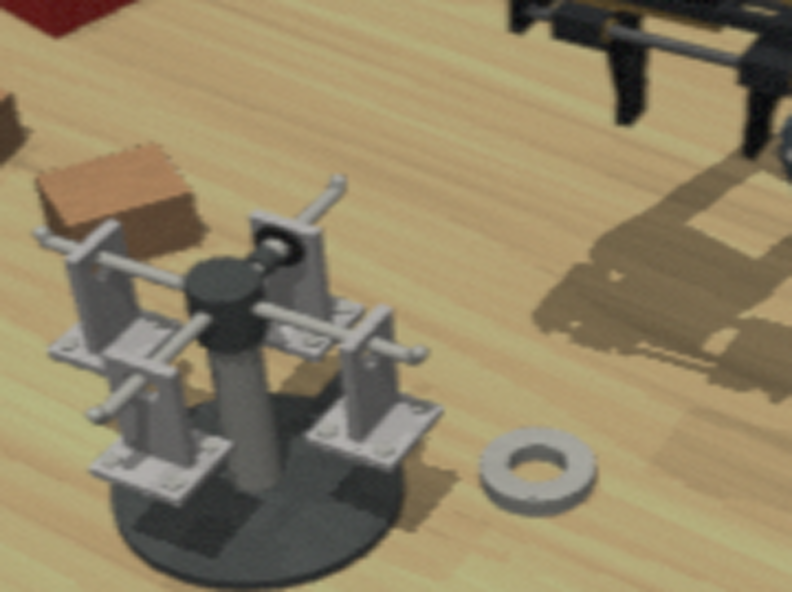

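View pics/t13z.png

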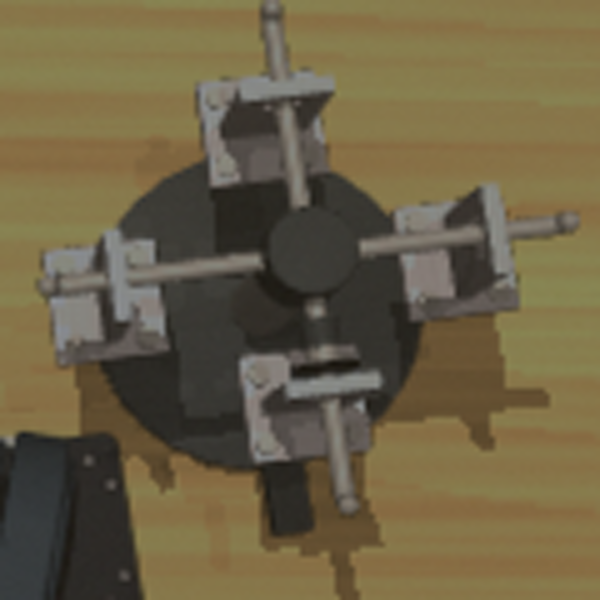

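```bash
python3 - <<'E'
from ang import *
k=5/4.8
ang('top',[(46,285*k),(271,9*k),(569,221*k),(348,505*k)],(320,160))
ang('top',[(273,531*k),(311,526*k)],(320,160),.016)
import time
a=robot.camera('scene')['color'].astype(int)
E
```

```text
top [ 0.5538 -0.0311  0.209 ] r 0.1225 deg 97.58
top [ 0.6903 -0.1359  0.209 ] r 0.1214 deg 7.87
top [ 0.5869 -0.2736  0.209 ] r 0.1223 deg 277.95
top [ 0.4492 -0.1692  0.209 ] r 0.1219 deg 187.87
top [ 0.4454 -0.1603  0.016 ] r 0.1248 deg 183.56
top [ 0.4483 -0.1806  0.016 ] r 0.1249 deg 193.02
```

Emit:
move_arm --rows '[0, 0, 0, 0, 0, 0, 0.3, 0, 0, 0, 0, 0, 0, 0.3, 0, 0, 0, 0, 0, 0, 0.3, 0, 0, 0, 0, 0, 0, 0.3, 0, 0, 0, 0, 0, 0, 0.3]'

```text
time: 27.45
position: [0.4159, 0.0386, 0.3219]
tool_rot: [-0.071, 0.997, 0.0, -0.0]
ft_force: [0.4, 0.1, 0.3]
grip_width: 0.0608
```

```bash
python3 - <<'E'
from ang import *
a=cv2.imread('pics/s13.png').astype(int); b=snap('scene','s14.png')['color'][:,:,::-1].astype(int)
d=np.abs(cv2.blur((a-b).astype(np.float32),(3,3))).max(2)[140:300,200:320];print(d.max(),(d>15).sum())
E
```

```text
125.0 92
```

```bash
python3 - <<'E'
from ang import *
a=cv2.imread('pics/s13.png').astype(int); b=cv2.imread('pics/s14.png').astype(int)
d=np.abs(cv2.blur((a-b).astype(np.float32),(3,3))).max(2);d[:140]=0;d[300:]=0;d[:,:200]=0;d[:,320:]=0
y,x=np.where(d>15);print(x.min(),x.max(),y.min(),y.max())
c=snap('scene','s15.png')['color'][:,:,::-1].astype(int)
d=np.abs(cv2.blur((c-b).astype(np.float32),(3,3))).max(2)[140:300,200:345];print(d.max())
E
```

```text
310 319 140 229
12.666667
```

Only the gripper and its shadow changed (columns 310–319). The rack and bracket are still, so I'm handing in.

```bash
python3 -c "
from rig import robot
print(robot.hand_in())"
```

```text
the job is handed in; nothing more can be done
None
```

The rack is turned so its empty branch points along the loading tongue, the loose bracket hangs on that branch by its eye, and the job is handed in at about 27.5 s.

- **Turning:** I turned the rack about 47° with loosely straddling fingers. In the last top view the branch lies at 187.8° and the tongue at about 188.3°, so they agree to roughly 0.5°. Separate measurements of the tongue ranged from 187.9° to 189.6°.
- **Pressing:** I threaded the bracket over the upturned tip and pressed it on the buffer in steps of 1 mm or less. It reached about 9.5 N and about 3.8 mm of give, with no sign of bottoming. The give is worked out from the tool's travel and the wrist force, not seen directly.
- **Hanging:** I backed off about 3 mm so the buffer was free, lowered the bracket until the branch took its weight, and released it. While feeling for that contact the wrist force briefly reached about 5 N upwards.
- **Last checks:** Two scene pictures after the arm stopped showed the rack and bracket still, and the gripper was clear of them. An earlier comparison showed changes only where the gripper and its shadow moved. The arm went nowhere near the tin or the carton and passed only high above the bearing.

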